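# Close the sanding-sheet case: fold the flap over and tuck it under the lip

## Task

Close the grey sanding-sheet case: with the closed fingertips, push its upright hinged flap over until it lies flat on the case, then, keeping it pressed down, push it along by the rib on its back until its free edge is tucked fully home beneath the metal lip, so that it stays shut when you let go. Only push and press with the fingers: do not pick up, tip or shove the case away, and leave the sanding block, the tape roll and the tub alone.

Things in the scene. Friction and masses are not known exactly. Their poses are not given: they have to be found in the camera images.
- case: Open shallow grey metal case holding a stack of sanding sheets, 136 (x) x 146 (y) mm, walls 42 mm high, loose on the table, 2.2 kg. Origin: centre of its underside. x points level from the hinge side (-x) to the lip side (+x); z up. Slotted ears beside the hinge, outside the walls (73 to 76 mm off the middle in y), x -72 to -32 mm, up to z 52 mm, carry the hinge rod.
- flap (a joint): Hinge angle of the aluminium flap, rad: 0 flat over the case, 1.57 upright, 2.0 leaning back (stop); starts standing, 1.45 to 1.9. Plate 3 mm thick, 97 mm from hinge line to free edge, 134 mm wide (case y). A light hinge spring lifts it again whenever it is not held (under 2 N at its edge folds it). Flat, its top face is at z = 45.5 mm in the case frame, 4.5 mm under the lip.
- rod (a joint): Slide of the hinge rod, with the flap, along the case's +x, m: 0 fully back, 0.022 fully forward (stop). Friction about 3.5 N; stays where left; starts within 2 mm of fully back. Rod back, the flat flap's edge is at x = 35 mm in the case frame, clear of the lip; fully forward at 57 mm, 10 mm beneath it. Slid forward too early, the flap lands on top of the lip.
- hinge_line (a point): Middle of the hinge rod, on the hinge axis, 44 mm above the underside of the case; at x = -62 mm in the case frame when the rod is fully back. The axis runs along the case's y.
- rib (a point): Middle of the crest of the push rib on the flap's outer face (up when flat; away from the lip when standing): a bar 6 mm thick, 90 mm long along the case's y, standing 9 mm above the face, its middle line 68 mm from the hinge line. Push on its hinge side to slide the flat flap forward.
- flap_edge (a point): Middle of the flap's free edge, 97 mm from the hinge line, at mid thickness.
- sanding_block: Bystander: cork sanding block 87 x 114 x 30 mm; origin at the centre of its underside.
- tape_masking: Bystander: roll of masking tape lying flat, 98 mm across, 25 mm high; origin at the centre of its underside.
- tub_low: Bystander: low round closed tub, 93 mm across, 45 mm high; origin at the centre of its underside.
- lip_edge (a point): Middle of the lip's inner edge, on its underside. The retaining lip is an aluminium strip along the whole +x side of the case: in the case frame it reaches from the front wall (x = 68 mm) inward to x = 47 mm, underside z = 50 mm, top 53 mm, with an upturned lead-in going back to x = 40 mm and up to z = 56 mm.
Things that resemble listed ones, but are neither listed nor needed, are in the scene too. There is more than one size of the case; the one meant has the size given above.

How it is judged:
By the outcome, as a careful person would: the job done as asked, in the order asked, and still so for the second after the job is handed in, with the robot touching nothing.
It also fails if it takes over 42 s, if anything falls off the work surface, if the arm or the gripper's body presses on something with over 40 N, if the wrist force passes 120 N, or if a joint passes its speed limit or range.

## Robot

A 6-joint arm with a two-finger parallel gripper is mounted at the origin on a cart in front of the work surface, level with it; the furniture and walls round the work are solid. World frame = base frame: x ahead of the robot, y to its left, z up, the work surface at z = 0. Lengths are in m, angles in rad, forces in N, time in s.
With the tool pointing down it reaches from about 0.35 to 0.95 m from the base axis. Payload 17.4 kg.
Tool frame: the origin (TCP) lies on the centre line of the jaws, within the pads' length; the fingertips stand 17 mm ahead of it and the grasp point (between the pads) lies 2 mm behind it (bot.tcp_to_tips is the distance from the TCP to the fingertips, in m); x points along the fingers, z is the direction in which the jaws open and shut, and the axes are right-handed (so a half turn about x gives the same grasp; the last joint's range is limited). The gripper opens to 93 mm and grips with 3 to 60 N. Pads are 15 mm wide; open, the fingers measure 128 mm over their backs; the gripper's body (75 mm by 188 mm) begins 65 mm behind the grasp point.
Start: joints at [-1.138, 0.116, 1.442, -0, 1.584, -0.038], TCP at [0.306, -0.602, 0.236] pointing down, gripper open.
Joint ranges: [-2.83, 2.83], [-0.83, 2.19], [0.07, 2.5], [-1.14, 4.28], [0.01, 3], [-2.97, 2.97]. Speed limits (rad/s): [1.89, 1.89, 2.22, 3.14, 3.14, 3.14].

## Interface

Orientations are given as a unit quaternion [w, x, y, z].
In Python, from workcell import bot, cams gives the robot as it stands.
- The arm moves only by the shell command python3 -m inch 'ROWS' [FORCE]. ROWS is JSON, a list of rows, each an object of numbers: "x", "y", "z": the shift along the tool's x, y, z in mm; "turn": the turn about the tool's x in rad; "hand": the closure, from -1 (fully open) to 1 (shut). A call has 1 to 5 rows; each row shifts and turns the pose as measured when the row begins, along the tool's axes as they then stand; what a row does not reach is not made up. A row lasts 1/10 s, in which the tool goes at most 50 mm and 8.59 degrees, less where a joint would pass 70% of its speed; a pose out of reach is approached as far as the arm can. A call is refused whole if a number of a shift passes 50 or a number of a turn 0.15, either way. A call with a gripper value outside its range is refused whole. The fingers move at their own pace and stop on an object; FORCE is the grip in N (left out, the last holds). Time passes only in rows, so rows that do not move let the fingers close. It gives the time, the measured TCP pose, the force and the opening at its end, in the units of the state.
- bot.observe(): the state, without advancing time (a new reading comes with each control period).
- cams.snapshot(name): name is "side" or "top" or "wrist"; returns a dict with "img" (480x640x3 uint8, red, green, blue), "fx", "fy", "cx", "cy" (pixels), "rvec" (rotation vector, rad) and "tvec" (3), from world to camera coordinates, as OpenCV has them. Camera axes: x right, y down, z forward; pixel columns grow to the right and rows downward; lengths in m; the calibration is good to about 2 mm. A picture is of the moment at which its call begins. There is no depth.
- bot.job_done(): hands the job in, once; it reports no verdict.
The state is a dict: "time_s": time; "joints": joint angles; "qvel": joint speeds; "joint_efforts": joint torques, N m; "tool_pos": TCP position; "tool_rot": TCP orientation; "contact_force": force on the tool from outside, world axes, zero at the start; "torque": the same for the moment, N m; "opening": opening from 0.0 (shut) to 1.0 (fully open).
Only numpy, scipy, OpenCV 4.12 (cv2) and the standard library are available. Lean on these libraries where they do the work, as an engineer would, in place of code of your own. Each camera call takes 0.05 s, during which the arm holds its last target.

## Working session

There is one attempt and no reset: what is moved stays moved. The work goes in short steps, Python scripts to look and compute and a shell command to move; the robot and the scene stay as the last step left them, time stands still between calls to the robot, and variables do not carry over. Pictures are saved under pics/ and viewed, and the job is handed in when it is done.

```bash
mkdir -p pics; ls
python3 - <<'E'
from workcell import bot,cams
import cv2
for n in ("side","top","wrist"):
    s=cams.snapshot(n); cv2.imwrite(f"pics/{n}0.png",s["img"][:,:,::-1]); print(n,s["fx"],s["cx"],s["cy"],s["rvec"],s["tvec"])
o=bot.observe(); print(o); print(bot.tcp_to_tips)
E
```

```text
pics
side 597.336937094605 325.7087917145848 245.02273339200562 [ 1.36098567 -1.84721038  1.07443115] [0.14795701 0.35282448 1.0946491 ]
top 479.1086731108689 320.445942335616 237.628418966142 [ 2.0785246  -2.11310689  0.24202732] [-0.00942245  0.65399503  1.18456179]
wrist 333.7282854920189 316.7243378377642 237.03078988501275 [-2.45742537  1.50678124  0.22467389] [-0.67313092 -0.03399081  0.39107729]
{'time_s': 0.15, 'joints': array([-1.13782989e+00,  1.16372259e-01,  1.44211444e+00,  1.29239710e-05,
        1.58400154e+00, -3.78243737e-02]), 'qvel': array([-0.00059137, -0.00319213, -0.00253399, -0.00176649, -0.00202467,
       -0.00058837]), 'joint_efforts': array([ 1.67918060e-03, -7.21761775e+01, -6.22948265e+01,  7.79600744e-02,
        2.25502549e-02, -1.31936790e-04]), 'tool_pos': array([ 0.30609476, -0.60144675,  0.23507552]), 'tool_rot': array([ 0.60256387,  0.36977665,  0.60308578, -0.36941787]), 'contact_force': array([ 1.09422006,  0.68055729, -0.56008692]), 'torque': array([ 0.03927147, -0.03668408, -0.01307314]), 'opening': 1.0011121208966454}
0.017
```

View pics/top0.png

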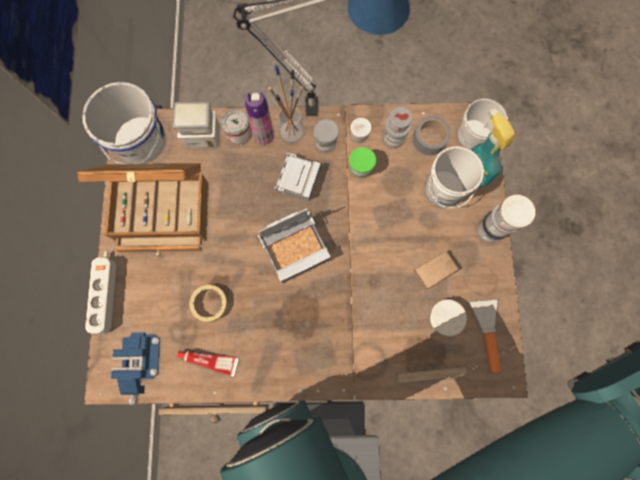

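View pics/side0.png

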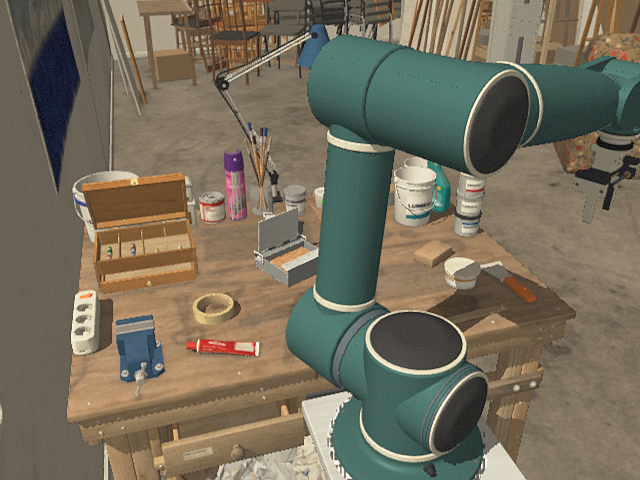

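View pics/wrist0.png

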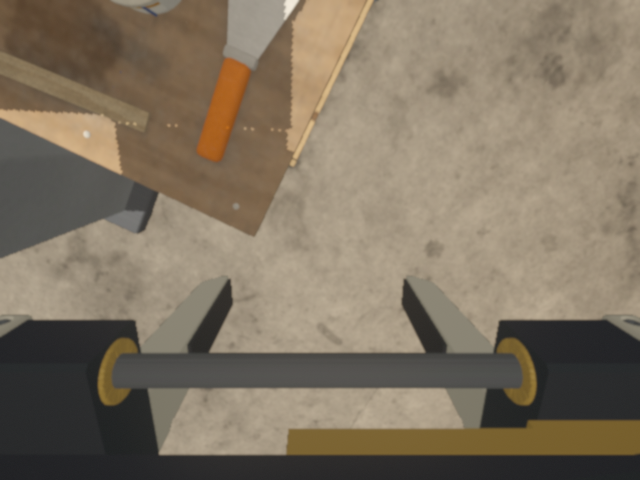

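Run:
```python
import cv2
i=cv2.imread("pics/top0.png")[145:295,240:360]
cv2.imwrite("pics/topc.png",cv2.resize(i,None,fx=4,fy=4,interpolation=cv2.INTER_CUBIC)[:600])
i=cv2.imread("pics/side0.png")[190:300,235:335]
cv2.imwrite("pics/sidec.png",cv2.resize(i,None,fx=5,fy=5,interpolation=cv2.INTER_CUBIC))
```

```text
(no output)
```

View pics/topc.png

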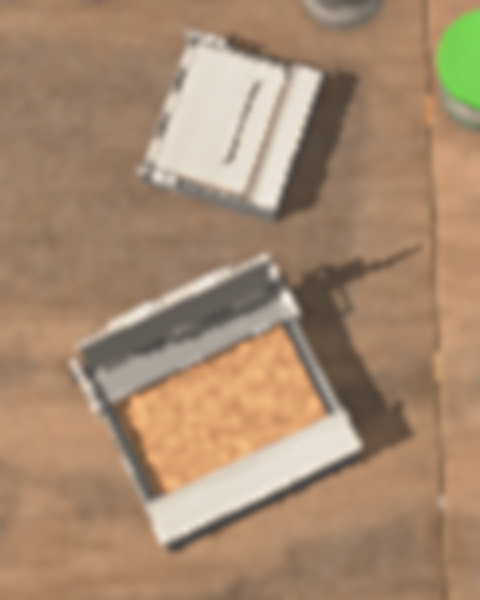

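View pics/sidec.png

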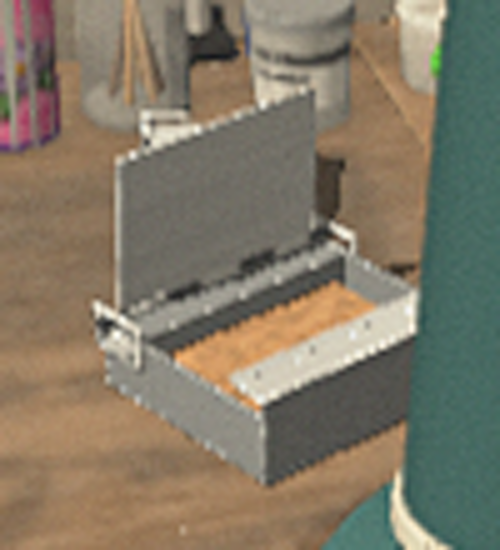

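```bash
cat > h.py <<'E'
import numpy as np,cv2
def ray(s,u,v,z):
    R=cv2.Rodrigues(np.array(s["rvec"],float))[0];t=np.array(s["tvec"],float)
    d=R.T@np.array([(u-s["cx"])/s["fx"],(v-s["cy"])/s["fy"],1]);c=-R.T@t
    return c+d*(z-c[2])/d[2]
def proj(s,P):
    K=np.array([[s["fx"],0,s["cx"]],[0,s["fy"],s["cy"]],[0,0,1]])
    return cv2.projectPoints(np.array(P,float).reshape(-1,1,3),np.array(s["rvec"],float),np.array(s["tvec"],float),K,None)[0].reshape(-1,2)
E
python3 - <<'E'
from h import *
from workcell import cams
s=cams.snapshot("top")
g=lambda x,y,z:ray(s,240+(x+.5)/4-.5,145+(y+.5)/4-.5,z)
pts=dict(oL=(168,545),oR=(358,447),iR=(338,408),iL=(150,500))
P={k:g(*v,.0535) for k,v in pts.items()}
for k,p in P.items(): print(k,p.round(4))
e=P['oL']-P['oR'];print("len",np.linalg.norm(e),np.linalg.norm(P['iL']-P['iR']),np.linalg.norm(P['oL']-P['iL']))
print('other',np.linalg.norm(g(275,215,.04)-g(322,72,.04)),np.linalg.norm(g(275,215,.04)-g(145,172,.04)))
# sheet edges orientation: flap top
print("flaptop",g(78,350,.14),g(268,258,.14))
E
```

```text
oL [0.5443 0.0837 0.0535]
oR [ 0.6077 -0.0424  0.0535]
iR [ 0.6344 -0.0296  0.0535]
iL [0.5744 0.0956 0.0535]
len 0.14112939538495603 0.13888952426613227 0.03240647365194764
other 0.11037803130691783 0.09593553321791642
flaptop [0.65549837 0.13306411 0.14      ] [0.71349618 0.01349944 0.14      ]
```

```bash
cat > chk.py <<'E'
from h import *
import sys
from workcell import cams
cx,cy,yaw,th,q=map(float,sys.argv[1:6]);tag=sys.argv[6]
R=np.array([[np.cos(yaw),-np.sin(yaw)],[np.sin(yaw),np.cos(yaw)]])
def W(x,y,z): p=R@[x,y]; return [cx+p[0],cy+p[1],z]
hx=-.062+q
def F(r,h,y): return W(hx+r*np.cos(th)-h*np.sin(th),y,.044+r*np.sin(th)+h*np.cos(th))
if __name__=="__main__":
  for n,(x0,y0,w,h,k) in dict(top=(240,190,110,100,6),side=(235,190,100,110,5)).items():
    s=cams.snapshot(n);i=cv2.cvtColor(s["img"],cv2.COLOR_RGB2BGR)[y0:y0+h,x0:x0+w]
    i=cv2.resize(i,None,fx=k,fy=k,interpolation=cv2.INTER_CUBIC)
    for c,P in (((0,0,255),[W(a,b,z) for z in(0,.042) for a in(-.068,.068) for b in(-.073,.073)]),((0,255,0),[W(a,b,.053) for a in(.047,.068) for b in(-.073,.073)]),((255,0,0),[F(.097,0,-.067),F(.097,0,.067),F(0,0,-.067),F(0,0,.067)]),((255,0,255),[F(.068,.0105,-.045),F(.068,.0105,.045)])):
      for u,v in proj(s,P): cv2.circle(i,(int((u-x0+.5)*k),int((v-y0+.5)*k)),4,c,1)
    cv2.imwrite(f"pics/{n}_{tag}.png",i)
E
python3 chk.py .6367 .0511 -2.676 1.6 0 a
```

```text
(no output)
```

View pics/top_a.png

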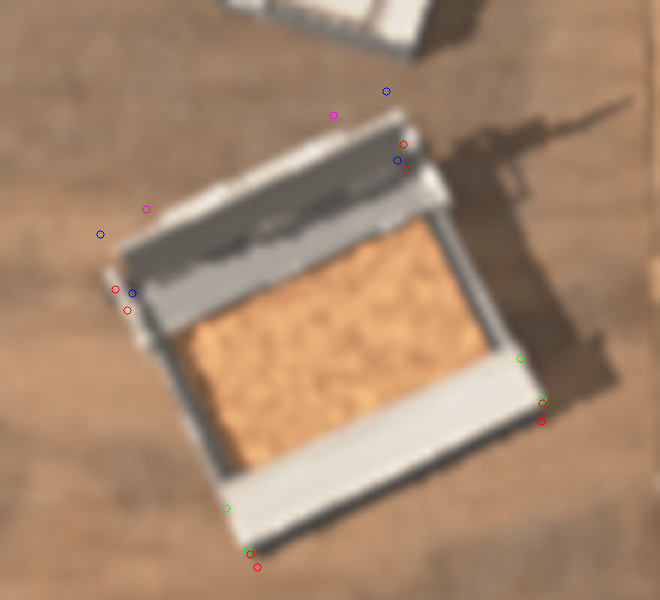

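View pics/side_a.png

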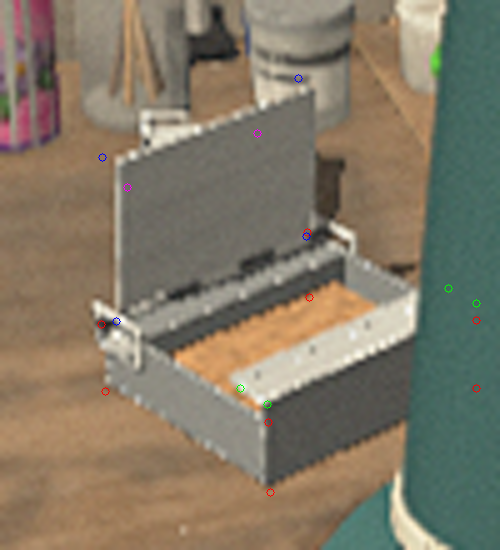

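Run:
```python
from h import *
from workcell import cams
from scipy.optimize import least_squares
S={n:cams.snapshot(n) for n in("top","side")}
off=dict(top=(240,190,6),side=(235,190,5))
obs=[("top",'c',(.068,-.073,.053),(246,547)),("top",'c',(.068,.073,.053),(543,397)),
("top",'c',(.068,-.073,0),(256,558)),("top",'c',(.068,.073,0),(546,410)),
("side",'c',(.068,-.073,0),(266,485)),("side",'c',(-.068,-.073,0),(106,380)),("side",'c',(.068,-.073,.052),(266,404)),
("top",'f',(.097,-.067),(121,250)),("top",'f',(.097,.067),(403,112)),
("side",'f',(.097,-.067),(118,158)),("side",'f',(.097,.067),(313,91))]
def res(p,full=False):
    cx,cy,yaw,th=p;r=[]
    c,s=np.cos(yaw),np.sin(yaw)
    for n,k,a,uv in obs:
        if k=='c':x,y,z=a
        else: x=-.061+a[0]*np.cos(th);z=.044+a[0]*np.sin(th);y=a[1]
        q=proj(S[n],[cx+c*x-s*y,cy+s*x+c*y,z])[0]
        x0,y0,m=off[n]
        r+=list(q-[x0+(uv[0]+.5)/m-.5,y0+(uv[1]+.5)/m-.5])
    return np.array(r)
o=least_squares(res,[.64,.053,-2.676,1.55],loss='soft_l1');print(o.x);print(res(o.x).reshape(-1,2).round(1))
```

```text
[ 0.64016748  0.05013137 -2.69002647  1.47646882]
[[ 0.1 -0.9]
 [ 0.1 -0.5]
 [ 0.1  0.1]
 [-0.7  1.1]
 [ 0.4  0.6]
 [ 0.   1.3]
 [-0.3 -0.5]
 [-0.6  0. ]
 [ 0.3 -0.2]
 [ 0.1  0.7]
 [ 0.6 -1.5]]
```

```bash
cat > st.py <<'E'
from h import *
import sys
from workcell import bot
from scipy.spatial.transform import Rotation as Ro
C=np.array([.640,.050,0]);yaw=-2.690
A=Ro.from_euler('z',yaw).as_matrix()
o=bot.observe();q=o["tool_rot"];T=Ro.from_quat([q[1],q[2],q[3],q[0]]).as_matrix()
tip=o["tool_pos"]+T[:,0]*bot.tcp_to_tips
print("t",round(o["time_s"],2),"tip case mm",((A.T@(tip-C))*1e3).round(1),"F case",(A.T@o["contact_force"]).round(1),"open",round(o["opening"],2))
print("tool axes in case (cols)\n",(A.T@T).round(3)," j",o["joints"].round(2))
for a in sys.argv[1:]:
    g=np.array(eval(a))/1e3; d=T.T@(A@g+C-tip); print(a,"shift tool mm",(d*1e3).round(1))
z=A.T@T[:,2]; print("turn err to jaw||case y:",np.arctan2(z[0],z[1]), "mod pi")
E
python3 st.py "(-110,0,180)"
```

```text
t 0.4 tip case mm [584.7 440.6 218.5] F case [-0.2 -0.3  0.1] open 1.0
tool axes in case (cols)
 [[ 0.    -1.    -0.019]
 [-0.    -0.019  1.   ]
 [-1.    -0.    -0.   ]]  j [-1.14  0.12  1.44 -0.    1.58 -0.04]
(-110,0,180) shift tool mm [  38.6  703.  -427.1]
turn err to jaw||case y: -0.01921393275862377 mod pi
```

```bash
python3 -m inch '[{"y":40,"z":-24,"hand":1,"turn":0.019},{"y":40,"z":-24,"hand":1},{"y":40,"z":-24,"hand":1},{"y":40,"z":-24,"hand":1},{"y":40,"z":-24,"hand":1}]' 10
python3 -m inch '[{"y":40,"z":-24,"hand":1},{"y":40,"z":-24,"hand":1},{"y":40,"z":-24,"hand":1},{"y":40,"z":-24,"hand":1},{"y":40,"z":-24,"hand":1}]'; python3 st.py "(-110,0,180)"
```

```text
t 0.4 tip case mm [584.7 440.6 218.5] F case [-0.2 -0.3  0.1] open 1.0
tool axes in case (cols)
 [[ 0.    -1.    -0.019]
 [-0.    -0.019  1.   ]
 [-1.    -0.    -0.   ]]  j [-1.14  0.12  1.44 -0.    1.58 -0.04]
(-110,0,180) shift tool mm [  38.6  703.  -427.1]
turn err to jaw||case y: -0.01921393275862377 mod pivalidation failed for argument at $[0]...
validation failed for argument at $[0]...
```

```bash
python3 -m inch '[{"x":0,"y":40,"z":-24,"turn":0.019,"hand":1},{"x":0,"y":40,"z":-24,"turn":0,"hand":1},{"x":0,"y":40,"z":-24,"turn":0,"hand":1},{"x":0,"y":40,"z":-24,"turn":0,"hand":1},{"x":0,"y":40,"z":-24,"turn":0,"hand":1}]' 10; python3 st.py "(-110,0,180)"
```

```text
time_s: 0.9
tool_pos: [0.4337, -0.4035, 0.2342]
tool_rot: [0.597, 0.378, 0.598, -0.378]
contact_force: [1.0, -0.6, 0.2]
opening: 0.617
t 0.9 tip case mm [383.5 318.  217.2] F case [-0.6  0.9  0.2] open 0.62
tool axes in case (cols)
 [[ 0.001 -1.     0.008]
 [-0.001  0.008  1.   ]
 [-1.    -0.001 -0.001]]  j [-0.79 -0.06  1.63 -0.    1.58  0.34]
(-110,0,180) shift tool mm [  37.2  490.9 -322. ]
turn err to jaw||case y: 0.00826203507462409 mod pi
```

```bash
python3 -m inch '[{"x":0,"y":40,"z":-26,"turn":-0.008,"hand":1},{"x":0,"y":40,"z":-26,"turn":0,"hand":1},{"x":0,"y":40,"z":-26,"turn":0,"hand":1},{"x":0,"y":40,"z":-26,"turn":0,"hand":1},{"x":0,"y":40,"z":-26,"turn":0,"hand":1}]'
python3 -m inch '[{"x":0,"y":40,"z":-26,"turn":0,"hand":1},{"x":0,"y":40,"z":-26,"turn":0,"hand":1},{"x":0,"y":40,"z":-26,"turn":0,"hand":1},{"x":0,"y":40,"z":-26,"turn":0,"hand":1},{"x":0,"y":40,"z":-26,"turn":0,"hand":1}]'; python3 st.py "(-110,0,180)"
```

```text
time_s: 1.4
tool_pos: [0.5607, -0.1903, 0.2353]
tool_rot: [0.6, 0.376, 0.599, -0.376]
contact_force: [0.4, -1.6, 0.7]
opening: 0.188
time_s: 1.9
tool_pos: [0.6876, 0.024, 0.2365]
tool_rot: [0.6, 0.376, 0.598, -0.375]
contact_force: [0.6, -0.3, 0.3]
opening: 0.003
t 1.9 tip case mm [-31.5  44.3 219.5] F case [-0.4  0.5  0.3] open 0.0
tool axes in case (cols)
 [[-0.003 -1.     0.   ]
 [ 0.003  0.     1.   ]
 [-1.     0.003  0.003]]  j [-0.    0.14  1.41 -0.    1.58  1.12]
(-110,0,180) shift tool mm [ 39.5  78.4 -44.4]
turn err to jaw||case y: 0.0003320018584684561 mod pi
```

```bash
python3 -m inch '[{"x":0,"y":40,"z":-22,"turn":0,"hand":1},{"x":0,"y":39,"z":-22,"turn":0,"hand":1},{"x":20,"y":0,"z":0,"turn":0,"hand":1},{"x":10,"y":0,"z":0,"turn":0,"hand":1}]'; python3 st.py "(-100,0,104)"; python3 chk.py .640 .050 -2.690 1.476 0.001 b
python3 - <<'E'
from workcell import cams
import cv2
cv2.imwrite("pics/wrist1.png",cams.snapshot("wrist")["img"][:,:,::-1])
E
```

```text
time_s: 2.3
tool_pos: [0.7434, 0.1079, 0.2057]
tool_rot: [0.602, 0.375, 0.599, -0.373]
contact_force: [0.5, 0.8, -0.7]
opening: 0.005
t 2.3 tip case mm [-118.4   -6.9  188.7] F case [-0.8 -0.5 -0.7] open 0.0
tool axes in case (cols)
 [[-0.004 -1.    -0.005]
 [ 0.002 -0.005  1.   ]
 [-1.     0.004  0.002]]  j [ 0.11  0.29  1.29 -0.    1.56  1.22]
(-100,0,104) shift tool mm [ 84.6 -18.7   6.6]
turn err to jaw||case y: -0.00530089283685653 mod pi
```

View pics/wrist1.png

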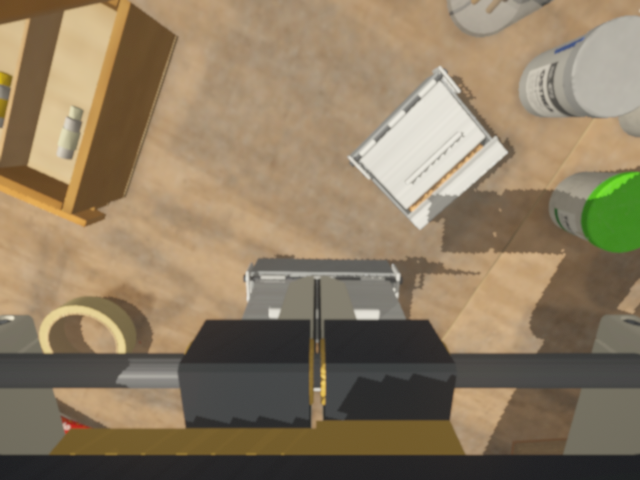

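View pics/side_b.png

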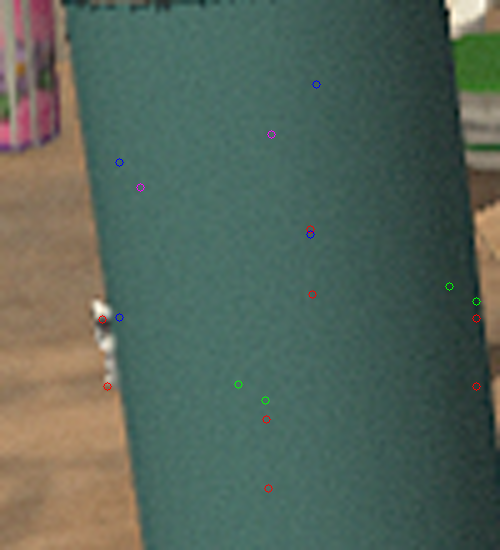

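View pics/top_b.png

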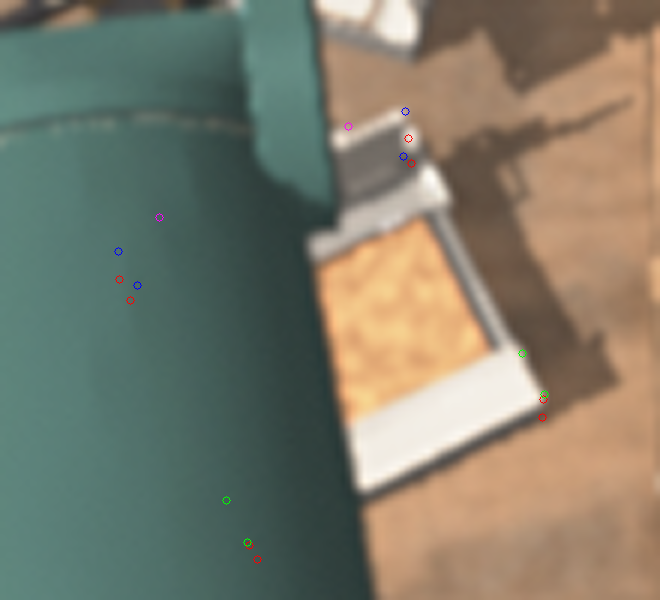

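Run:
```python
from workcell import cams,bot
from h import *
import sys; sys.argv=['x','.640','.050','-2.690','1.476','.001','t']
import chk
s=cams.snapshot("wrist")
R=cv2.Rodrigues(np.array(s["rvec"]))[0];print("cam pos",-R.T@s["tvec"],bot.observe()["tool_pos"], "fwd",R[2])
for n,p in dict(eL=chk.F(.097,0,-.067),eR=chk.F(.097,0,.067),rL=chk.F(.068,.0105,-.045),rR=chk.F(.068,.0105,.045),ear1=chk.W(-.072,.075,.052),ear2=chk.W(-.072,-.075,.052)).items(): print(n,np.round(p,3),proj(s,p))
i=s["img"][240:340,220:420,::-1];cv2.imwrite("pics/w1c.png",cv2.resize(i,None,fx=4,fy=4,interpolation=cv2.INTER_CUBIC))
```

```text
cam pos [0.81412023 0.14330494 0.35653159] [0.74323912 0.10617657 0.20866858] fwd [-0.25504739 -0.12783328 -0.95844117]
eL [0.657 0.133 0.141] [[235.87667155 341.5431951 ]]
eR [0.716 0.012 0.141] [[415.78137043 341.78178499]]
rL [0.679 0.119 0.113] [[269.75730716 307.39879845]]
rR [0.718 0.038 0.113] [[380.37464478 307.58758833]]
ear1 [0.738 0.014 0.052] [[399.82703247 271.1248366 ]]
ear2 [0.672 0.149 0.052] [[247.06797925 270.80198884]]
```

View pics/w1c.png

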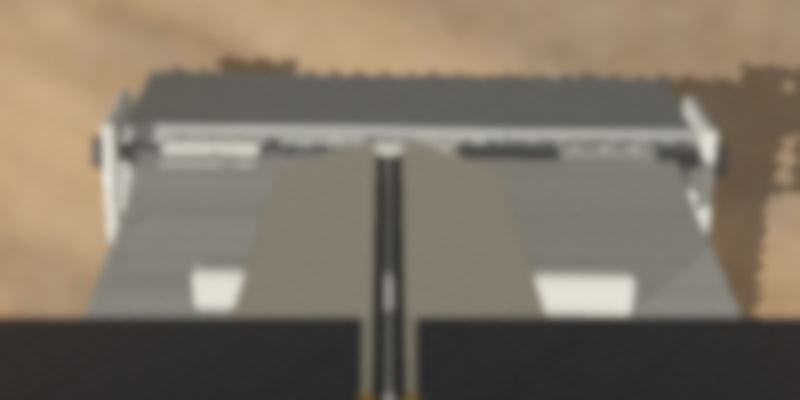

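```bash
python3 -m inch '[{"x":28,"y":-5,"z":3,"turn":0.005,"hand":1},{"x":28,"y":-5,"z":3,"turn":0,"hand":1},{"x":25,"y":-5,"z":0,"turn":0,"hand":1},{"x":0,"y":0,"z":0,"turn":0,"hand":1}]'; python3 st.py "(-80,0,101)"
python3 - <<'E'
import numpy as np
for d in range(90,-1,-10):
    t=np.radians(d);c,s=np.cos(t),np.sin(t);rc=57
    corner=-61+rc*c-1.5*s; rib=-61+65*c-10.5*s
    print(d,"xc",round(min(corner,rib)-7.5,1),"z",round(44+rc*s+1.5*c,1), "corner" if corner<rib else "rib")
E
```

```text
time_s: 2.9
tool_pos: [0.7336, 0.0902, 0.1326]
tool_rot: [0.603, 0.38, 0.593, -0.374]
contact_force: [-0.1, -0.1, -0.7]
opening: 0.007
t 2.9 tip case mm [-102.1    4.8  115.6] F case [ 0.2  0.1 -0.7] open 0.01
tool axes in case (cols)
 [[-0.015 -1.     0.006]
 [ 0.007  0.006  1.   ]
 [-1.     0.015  0.006]]  j [ 0.09  0.29  1.41 -0.    1.43  1.21]
(-80,0,101) shift tool mm [ 14.2 -22.3  -4.7]
turn err to jaw||case y: 0.006109171780238517 mod pi
90 xc -79.0 z 101.0 rib
80 xc -67.6 z 100.4 rib
70 xc -56.1 z 98.1 rib
60 xc -45.1 z 94.1 rib
50 xc -34.8 z 88.6 rib
40 xc -25.8 z 81.8 corner
30 xc -19.9 z 73.8 corner
20 xc -15.5 z 64.9 corner
10 xc -12.6 z 55.4 corner
0 xc -11.5 z 45.5 corner
```

```bash
python3 -m inch '[{"x":8,"y":-12,"z":-4,"turn":0,"hand":1},{"x":6,"y":-10,"z":0,"turn":-0.006,"hand":1},{"x":0,"y":-4,"z":0,"turn":0,"hand":1},{"x":0,"y":-4,"z":0,"turn":0,"hand":1}]'; python3 st.py "(-67,0,100)"
```

```text
time_s: 3.3
tool_pos: [0.7061, 0.0787, 0.1252]
tool_rot: [0.606, 0.381, 0.592, -0.371]
contact_force: [0.2, 0.4, -0.7]
opening: 0.005
t 3.3 tip case mm [-72.4   3.2 108.3] F case [-0.4 -0.2 -0.7] open 0.01
tool axes in case (cols)
 [[-0.022 -1.     0.002]
 [ 0.009  0.002  1.   ]
 [-1.     0.022  0.009]]  j [ 0.08  0.23  1.5  -0.    1.39  1.2 ]
(-67,0,100) shift tool mm [ 8.1 -5.6 -3.2]
turn err to jaw||case y: 0.0019262603021561726 mod pi
```

```bash
python3 -m inch '[{"x":8,"y":4,"z":-2,"turn":0,"hand":1},{"x":3,"y":0,"z":-1,"turn":0,"hand":1},{"x":0,"y":-5,"z":0,"turn":0,"hand":1},{"x":0,"y":-5,"z":0,"turn":0,"hand":1}]'; python3 st.py "(-67,0,100)" "(-56,0,98)"
```

```text
time_s: 3.7
tool_pos: [0.7006, 0.0791, 0.1153]
tool_rot: [0.606, 0.381, 0.591, -0.371]
contact_force: [0.4, 0.8, 0.1]
opening: 0.006
t 3.7 tip case mm [-67.7   0.4  98.3] F case [-0.7 -0.5  0.1] open 0.01
tool axes in case (cols)
 [[-0.024 -1.     0.002]
 [ 0.01   0.002  1.   ]
 [-1.     0.024  0.01 ]]  j [ 0.08  0.22  1.52 -0.    1.37  1.2 ]
(-67,0,100) shift tool mm [-1.7 -0.6 -0.4]
(-56,0,98) shift tool mm [  0.  -11.7  -0.4]
turn err to jaw||case y: 0.002011560535264011 mod pi
```

```bash
python3 -m inch '[{"x":0,"y":-5,"z":0,"turn":0,"hand":1},{"x":1,"y":-5,"z":0,"turn":0,"hand":1},{"x":1,"y":-5,"z":0,"turn":0,"hand":1},{"x":1,"y":-5,"z":0,"turn":0,"hand":1},{"x":2,"y":-5,"z":0,"turn":0,"hand":1}]'; python3 st.py "(-45,0,94)" "(-35,0,88.6)"
python3 - <<'E'
from workcell import cams
import cv2
for n in("wrist","top"): cv2.imwrite(f"pics/{n}2.png",cams.snapshot(n)["img"][:,:,::-1])
E
```

```text
time_s: 4.2
tool_pos: [0.6762, 0.0674, 0.1096]
tool_rot: [0.607, 0.381, 0.591, -0.37]
contact_force: [0.9, 0.3, -0.6]
opening: 0.003
t 4.2 tip case mm [-40.6   0.3  92.6] F case [-0.9  0.1 -0.6] open 0.0
tool axes in case (cols)
 [[-0.025 -1.     0.002]
 [ 0.01   0.002  1.   ]
 [-1.     0.025  0.01 ]]  j [ 0.06  0.17  1.59 -0.    1.36  1.18]
(-45,0,94) shift tool mm [-1.3  4.5 -0.3]
(-35,0,88.6) shift tool mm [ 3.9 -5.7 -0.4]
turn err to jaw||case y: 0.0019025111491604238 mod pi
```

View pics/wrist2.png

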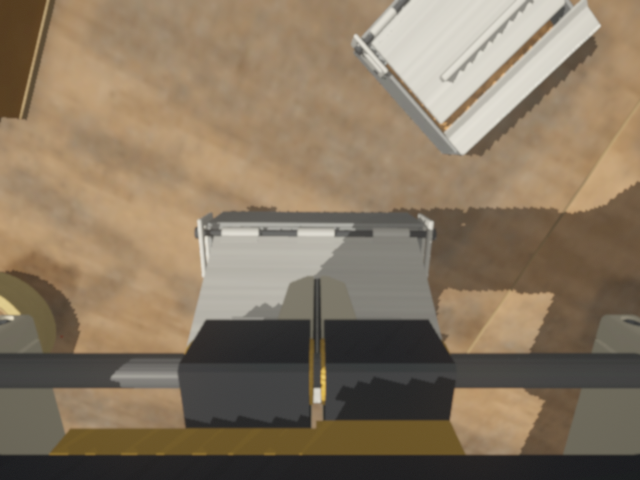

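View pics/top2.png

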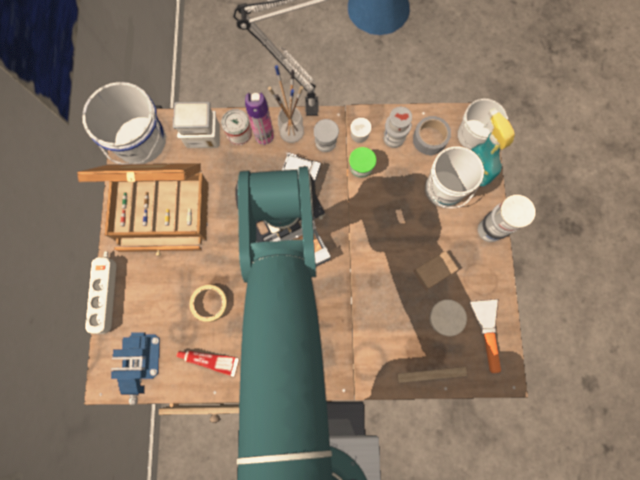

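Run:
```python
from workcell import cams
from h import *
import sys; sys.argv=['x','.640','.050','-2.690','1.476','.001','t']
import chk
s=cams.snapshot("wrist")
for u,v in((199,232),(431,233)):
    p=ray(s,u,v,.044); print((chk.R.T@(p[:2]-[.64,.05])*1e3).round(1))
print(proj(s,[chk.W(-.072,-.075,.052),chk.W(-.072,.075,.052),chk.W(-.062,-.075,.044),chk.W(-.062,.075,.044)]))
i=s["img"][195:285,185:325,::-1];cv2.imwrite("pics/w2c.png",cv2.resize(i,None,fx=5,fy=5,interpolation=cv2.INTER_CUBIC))
```

```text
[-61.1 -78.9]
[-59.6  76.1]
[[199.40272566 218.52364599]
 [435.31825364 217.48921161]
 [204.80467472 230.66833303]
 [429.71648257 229.60738327]]
```

View pics/w2c.png

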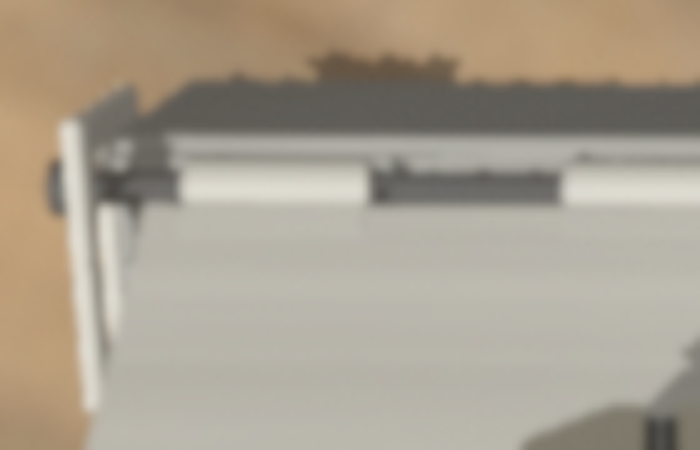

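```bash
python3 -m inch '[{"x":4,"y":-5,"z":0,"turn":0,"hand":1},{"x":5,"y":-4,"z":0,"turn":0,"hand":1},{"x":5,"y":-3,"z":0,"turn":0,"hand":1},{"x":5,"y":-3,"z":0,"turn":0,"hand":1}]'; python3 st.py "(-26,0,82)" "(-20,0,73.8)" "(-15.5,0,65)"
```

```text
time_s: 4.75
tool_pos: [0.663, 0.0606, 0.0895]
tool_rot: [0.607, 0.381, 0.591, -0.37]
contact_force: [-0.3, -0.0, 1.2]
opening: 0.006
t 4.75 tip case mm [-25.7   0.7  72.5] F case [ 0.2 -0.1  1.2] open 0.01
tool axes in case (cols)
 [[-0.025 -1.     0.002]
 [ 0.011  0.002  1.   ]
 [-1.     0.025  0.011]]  j [ 0.05  0.15  1.64 -0.    1.32  1.17]
(-26,0,82) shift tool mm [-9.5  0.5 -0.6]
(-20,0,73.8) shift tool mm [-1.5 -5.7 -0.7]
(-15.5,0,65) shift tool mm [  7.2 -10.4  -0.8]
turn err to jaw||case y: 0.0017769646622481084 mod pi
```

```bash
python3 -m inch '[{"x":5,"y":-3,"z":0,"turn":0,"hand":1},{"x":5,"y":-2,"z":0,"turn":0,"hand":1},{"x":4,"y":-2,"z":0,"turn":0,"hand":1},{"x":4,"y":-1,"z":0,"turn":0,"hand":1}]'; python3 st.py "(-15,0,50)"
python3 - <<'E'
from workcell import cams
import cv2
for n in("wrist","side"): cv2.imwrite(f"pics/{n}3.png",cams.snapshot(n)["img"][:,:,::-1])
E
```

```text
time_s: 5.15
tool_pos: [0.6553, 0.0568, 0.0691]
tool_rot: [0.607, 0.381, 0.591, -0.37]
contact_force: [0.8, -0.1, 0.9]
opening: 0.003
t 5.15 tip case mm [-17.2   0.8  52.1] F case [-0.7  0.4  0.9] open 0.0
tool axes in case (cols)
 [[-0.025 -1.     0.002]
 [ 0.01   0.002  1.   ]
 [-1.     0.025  0.01 ]]  j [0.05 0.15 1.68 0.   1.28 1.17]
(-15,0,50) shift tool mm [ 2.1 -2.2 -0.8]
turn err to jaw||case y: 0.0018887714923448559 mod pi
```

View pics/wrist3.png

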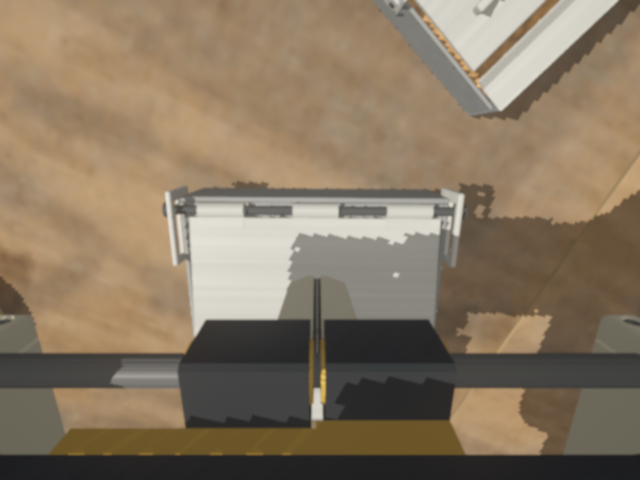

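View pics/side3.png

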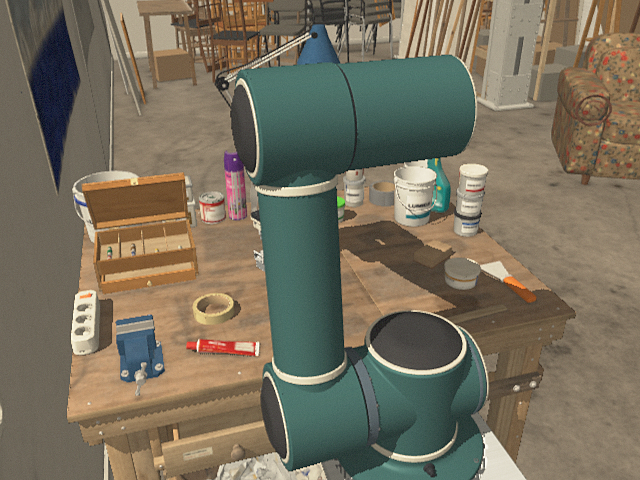

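```bash
python3 -m inch '[{"x":3,"y":0,"z":0,"turn":0,"hand":1},{"x":2,"y":0,"z":0,"turn":0,"hand":1},{"x":2,"y":0,"z":0,"turn":0,"hand":1}]'; python3 st.py
cat > rod.py <<'E'
from workcell import cams
from h import *
import sys
tag=sys.argv[1]; sys.argv=['x','.640','.050','-2.690','0','.001','t']
import chk
s=cams.snapshot("wrist")
R=proj(s,[chk.W(-.072,-.075,.052),chk.W(-.072,.075,.052),chk.W(-.062,-.075,.044),chk.W(-.062,.075,.044),chk.W(-.04,-.075,.044),chk.W(-.04,.075,.044)]);print(R.round(1))
i=np.ascontiguousarray(s["img"][140:290,150:480,::-1]);i=cv2.resize(i,None,fx=2.4,fy=2.4,interpolation=cv2.INTER_CUBIC)
for k,(u,v) in enumerate(R): cv2.circle(i,(int((u-149.5)*2.4),int((v-139.5)*2.4)),3,[(0,0,255),(0,255,0),(255,0,0)][k//2],1)
cv2.imwrite(f"pics/rod{tag}.png",i)
E
python3 rod.py 1
```

```text
time_s: 5.55
tool_pos: [0.6555, 0.0567, 0.0619]
tool_rot: [0.607, 0.381, 0.591, -0.371]
contact_force: [-4.1, -0.9, 13.8]
opening: 0.001
t 5.55 tip case mm [-17.3   0.9  44.9] F case [ 4.1 -0.9 13.8] open 0.0
tool axes in case (cols)
 [[-0.024 -1.     0.002]
 [ 0.01   0.002  1.   ]
 [-1.     0.024  0.01 ]]  j [ 0.05  0.16  1.68 -0.    1.27  1.17]
turn err to jaw||case y: 0.0018454296518502092 mod pi
[[161.  192.7]
 [473.1 191.6]
 [170.4 210.2]
 [463.5 209. ]
 [175.4 251.3]
 [458.7 249.8]]
```

View pics/rod1.png

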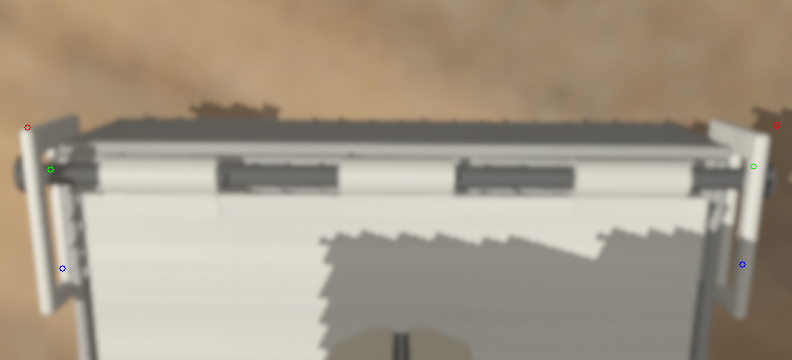

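```bash
python3 -m inch '[{"x":1,"y":-4,"z":0,"turn":0,"hand":1},{"x":1,"y":-4,"z":0,"turn":0,"hand":1}]'; python3 st.py|head -1;python3 -m inch '[{"x":1,"y":-4,"z":0,"turn":0,"hand":1},{"x":1,"y":-4,"z":0,"turn":0,"hand":1}]'; python3 st.py|head -1
```

```text
time_s: 5.8
tool_pos: [0.6505, 0.0542, 0.0623]
tool_rot: [0.608, 0.383, 0.59, -0.369]
contact_force: [2.8, 4.4, 7.4]
opening: 0.001
t 5.8 tip case mm [-11.8   1.   45.3] F case [-4.5 -2.7  7.4] open 0.0
time_s: 6.0
tool_pos: [0.6452, 0.0517, 0.0625]
tool_rot: [0.609, 0.384, 0.589, -0.367]
contact_force: [2.4, 3.2, 6.5]
opening: 0.006
t 6.0 tip case mm [-6.   0.9 45.5] F case [-3.5 -1.9  6.5] open 0.01
```

```bash
python3 -m inch '[{"x":1.5,"y":-4,"z":0,"turn":0,"hand":1},{"x":1.5,"y":-4,"z":0,"turn":0,"hand":1}]'; python3 st.py|head -4;python3 -m inch '[{"x":1.5,"y":-4,"z":0,"turn":0,"hand":1},{"x":1.5,"y":-4,"z":0,"turn":0,"hand":1}]'; python3 st.py|head -1; python3 rod.py 2
```

```text
time_s: 6.2
tool_pos: [0.6402, 0.0493, 0.0621]
tool_rot: [0.611, 0.386, 0.587, -0.365]
contact_force: [2.2, 4.3, 11.5]
opening: 0.006
t 6.2 tip case mm [-0.6  0.9 45.2] F case [-3.9 -2.9 11.5] open 0.01
tool axes in case (cols)
 [[-0.043 -0.999  0.001]
 [ 0.013  0.001  1.   ]
time_s: 6.4
tool_pos: [0.6355, 0.0471, 0.0622]
tool_rot: [0.613, 0.388, 0.585, -0.363]
contact_force: [3.9, 4.3, 9.9]
opening: 0.007
t 6.4 tip case mm [ 4.5  0.9 45.2] F case [-5.4 -2.1  9.9] open 0.01
[[157.3 145. ]
 [476.5 144.7]
 [166.9 166.3]
 [466.6 165.8]
 [171.6 210.1]
 [462.1 209.1]]
```

View pics/rod2.png

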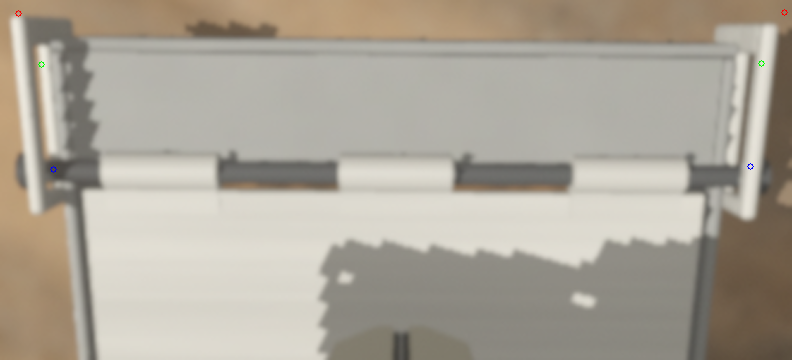

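```bash
python3 -m inch '[{"x":0.5,"y":-3,"z":0,"turn":0,"hand":1},{"x":0.5,"y":-3,"z":0,"turn":0,"hand":1}]'; python3 st.py|head -1;python3 -m inch '[{"x":0.5,"y":-3,"z":0,"turn":0,"hand":1},{"x":0.5,"y":-3,"z":0,"turn":0,"hand":1}]'; python3 st.py|head -1; python3 rod.py 3
```

```text
time_s: 6.65
tool_pos: [0.6315, 0.0448, 0.0628]
tool_rot: [0.614, 0.389, 0.584, -0.361]
contact_force: [1.9, 1.2, 3.9]
opening: 0.009
t 6.65 tip case mm [ 9.   1.2 45.8] F case [-2.2 -0.3  3.9] open 0.01
time_s: 6.85
tool_pos: [0.6268, 0.0423, 0.0624]
tool_rot: [0.615, 0.39, 0.583, -0.361]
contact_force: [3.7, 1.3, 7.0]
opening: 0.003
t 6.85 tip case mm [14.2  1.4 45.4] F case [-3.9  0.5  7. ] open 0.0
[[154.5 122.9]
 [476.9 123.1]
 [164.3 145.9]
 [467.  145.7]
 [168.9 190.8]
 [462.5 190.1]]
```

View pics/rod3.png

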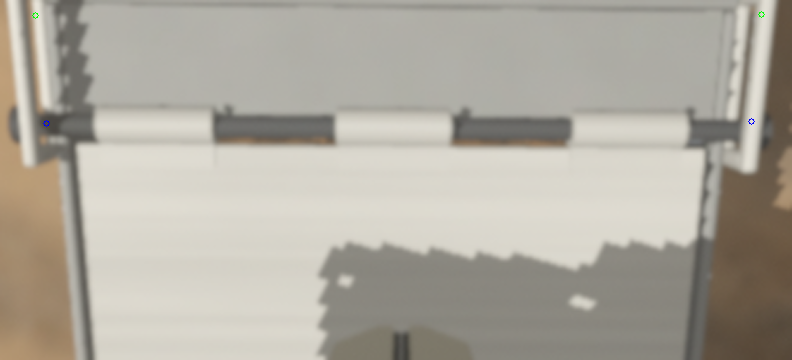

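```bash
python3 -m inch '[{"x":0.5,"y":-2.5,"z":0,"turn":0,"hand":1},{"x":0.5,"y":-2,"z":0,"turn":0,"hand":1}]'; python3 st.py|head -1;python3 -m inch '[{"x":0.5,"y":-2,"z":0,"turn":0,"hand":1}]'; python3 st.py|head -1
```

```text
time_s: 7.1
tool_pos: [0.6243, 0.0408, 0.0627]
tool_rot: [0.616, 0.391, 0.582, -0.359]
contact_force: [12.0, 6.6, 3.0]
opening: 0.002
t 7.1 tip case mm [17.1  1.7 45.7] F case [-13.7  -0.7   3. ] open 0.0
time_s: 7.2
tool_pos: [0.6237, 0.0405, 0.0628]
tool_rot: [0.617, 0.392, 0.581, -0.358]
contact_force: [11.3, 6.3, 1.6]
opening: 0.003
t 7.2 tip case mm [17.7  1.7 45.8] F case [-12.9  -0.7   1.6] open 0.0
```

```bash
python3 -m inch '[{"x":0,"y":2,"z":0,"turn":0,"hand":1},{"x":-5,"y":1.5,"z":0,"turn":0,"hand":1},{"x":-20,"y":0,"z":0,"turn":0,"hand":1},{"x":-40,"y":0,"z":0,"turn":0,"hand":1},{"x":-50,"y":0,"z":0,"turn":0,"hand":1}]'; python3 -m inch '[{"x":-30,"y":-10,"z":40,"turn":0,"hand":1},{"x":-10,"y":-20,"z":45,"turn":0,"hand":1},{"x":0,"y":-20,"z":45,"turn":0,"hand":1},{"x":0,"y":-20,"z":45,"turn":0,"hand":1},{"x":0,"y":-20,"z":45,"turn":0,"hand":1}]';python3 -m inch '[{"x":0,"y":-20,"z":45,"turn":0,"hand":1},{"x":0,"y":-20,"z":45,"turn":0,"hand":1},{"x":0,"y":-20,"z":45,"turn":0,"hand":1},{"x":0,"y":-20,"z":45,"turn":0,"hand":1},{"x":0,"y":0,"z":0,"turn":0,"hand":1}]'; python3 chk.py .640 .050 -2.690 0 0.022 z
```

```text
time_s: 7.7
tool_pos: [0.6148, 0.0398, 0.1717]
tool_rot: [0.612, 0.389, 0.586, -0.362]
contact_force: [1.0, -0.3, 0.8]
opening: 0.003
time_s: 8.2
tool_pos: [0.6284, -0.1988, 0.2201]
tool_rot: [0.616, 0.388, 0.585, -0.358]
contact_force: [0.9, 0.5, -1.0]
opening: 0.005
time_s: 8.7
tool_pos: [0.6325, -0.4039, 0.2157]
tool_rot: [0.613, 0.388, 0.586, -0.361]
contact_force: [0.4, 0.8, -0.4]
opening: 0.006
```

View pics/top_z.png

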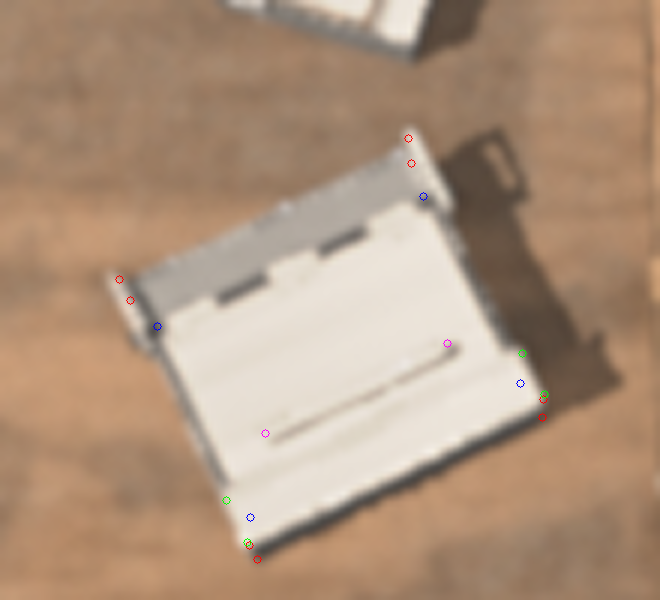

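View pics/side_z.png

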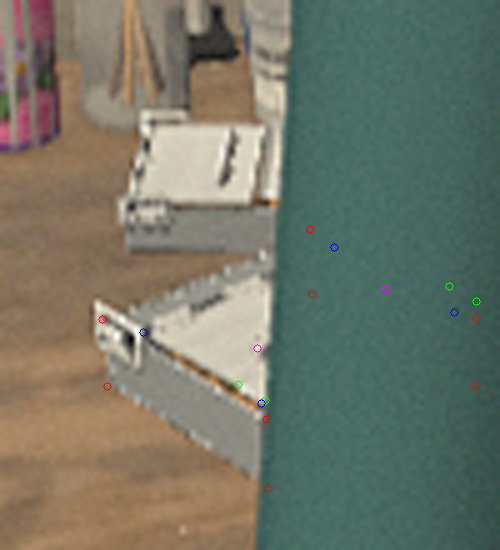

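```bash
python3 -m inch '[{"x":0,"y":-45,"z":15,"turn":0,"hand":1},{"x":0,"y":-45,"z":15,"turn":0,"hand":1},{"x":0,"y":-45,"z":15,"turn":0,"hand":1},{"x":0,"y":-45,"z":15,"turn":0,"hand":1},{"x":0,"y":-45,"z":15,"turn":0,"hand":1}]';python3 -m inch '[{"x":0,"y":-40,"z":25,"turn":0,"hand":1},{"x":0,"y":-40,"z":25,"turn":0,"hand":1},{"x":0,"y":-40,"z":25,"turn":0,"hand":1},{"x":0,"y":0,"z":0,"turn":0,"hand":1},{"x":0,"y":0,"z":0,"turn":0,"hand":1}]'
python3 chk.py .640 .050 -2.690 0 0.022 y
python3 - <<'E'
from workcell import cams
import cv2
s=cams.snapshot("side")["img"][:,:,::-1]; cv2.imwrite("pics/s_end.png",cv2.resize(s[225:300,240:320],None,fx=7,fy=7,interpolation=cv2.INTER_CUBIC))
t=cams.snapshot("top")["img"][:,:,::-1]; cv2.imwrite("pics/t_full.png",t); cv2.imwrite("pics/t_end.png",cv2.resize(t[205:285,255:335],None,fx=7,fy=7,interpolation=cv2.INTER_CUBIC))
E
```

```text
time_s: 9.3
tool_pos: [0.4661, -0.5608, 0.2053]
tool_rot: [0.616, 0.385, 0.589, -0.355]
contact_force: [0.2, -0.9, 0.2]
opening: 0.002
time_s: 9.8
tool_pos: [0.3892, -0.6832, 0.2004]
tool_rot: [0.615, 0.384, 0.59, -0.354]
contact_force: [0.3, 0.9, -0.1]
opening: 0.007
```

View pics/s_end.png

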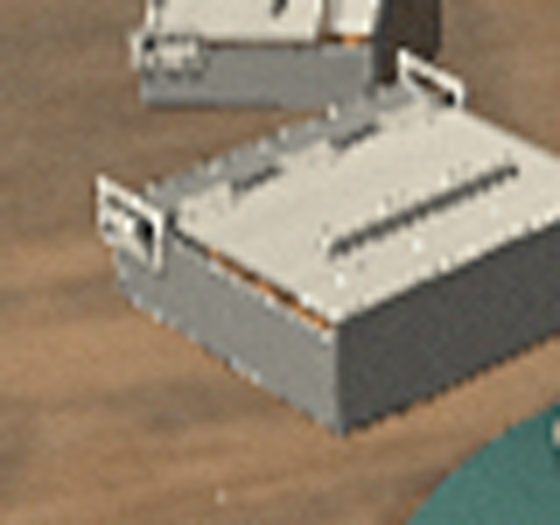

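View pics/t_end.png

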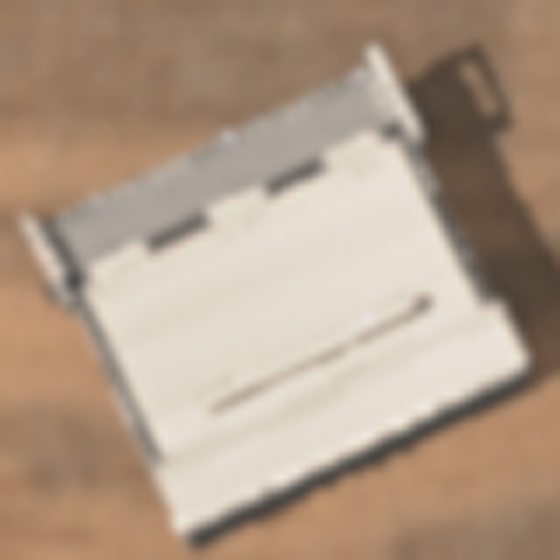

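View pics/t_full.png

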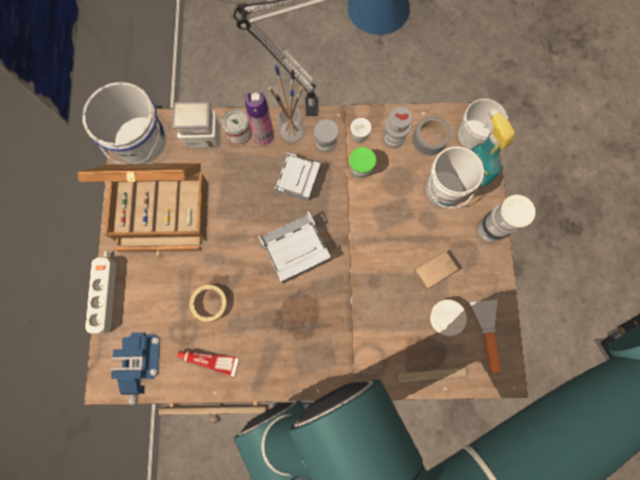

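```bash
python3 -c "
from workcell import bot
print(bot.job_done())"
```

```text
the job is handed in; nothing more can be done
None
```

I closed the 136 x 146 mm case and handed the job in at about 10 s. The flap lies flat, its free edge is under the lip, and it stayed shut after I pulled the arm well away.

- **Right case:** the open one at top-view pixel (295, 243) measured about 141 mm along the lip. The look-alike at (299, 175) measured about 110 mm and was already shut.
- **Folding:** I pushed the flap over with the closed fingertips. The rod was still almost fully back when the flap reached flat.
- **Sliding home:** I pressed with 4 to 14 N and pushed forward. Friction under the fingertips carried the flap nearly all 22 mm before the fingers reached the rib. I then pushed on the rib with about 13 N, and it would go no further.
- **Rod position:** in the wrist view the hinge line stood at about x = -40 mm, which is fully forward to within about 2 mm. The fingertips met the rib where it should be at full travel.
- **Under the lip:** while I pressed, the fingertips were at about 45.5 mm, the height of the flat flap. If the flap had been resting on top of the lip it would have been several mm higher. The last top and side views show the lip unbroken over the flap edge. The flap edge and the lip have the same colour, so the views alone don't prove it.
- **Rest of the scene:** the case stayed put within measuring accuracy. The sanding block, tape roll and tub were not touched.

None of the checks failed. The first move command was refused for a row format error and nothing moved.

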